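# Pack the lens tube under the rail piece in the kit tray

### The arm

A 7-joint arm with a two-finger parallel gripper is mounted at the origin on the work surface; the furniture and walls round the work are solid. World frame = base frame: x ahead of the robot, y to its left, z up, the work surface at z = 0. Lengths are in m, angles in rad, forces in N, time in s.
With the tool pointing down it reaches from about 0.35 to 0.9 m from the base axis. Payload 8.1 kg.
Tool frame: the origin (TCP) lies on the centre line of the jaws, within the pads' length; the fingertips stand arm.tips_ahead ahead of it and the grasp point (between the pads) lies 8 mm behind it (arm.tips_ahead is the distance from the TCP to the fingertips, in m); z points along the fingers, y is the direction in which the jaws open and shut (so a half turn about z gives the same grasp; the last joint's range is limited). The gripper opens to 92 mm and grips with 3 to 60 N. Pads are 19 mm wide; open, the fingers measure 130 mm over their backs; the gripper's body (75 mm by 190 mm) begins 47 mm behind the grasp point.
Start: joints at [1.028, 0.434, 0.025, 1.573, -0.012, 1.134, -0.075], TCP at [0.266, -0.566, 0.238] pointing down, gripper open.
Joint ranges: [-2.62, 2.62], [-0.44, 2.09], [-1.27, 1.32], [0.08, 2.57], [-1.32, 4.46], [0.12, 2], [-2.74, 2.74]. Speed limits (rad/s): [2.22, 2.22, 3.01, 3.01, 3.14, 3.14, 3.14].

### API

Orientations are given as a rotation vector (axis times angle).
In Python, from cell import arm gives the robot as it stands. The module is installed in compiled form; this text tells all that it offers.
- The arm moves only by the tool jog_arm, never from a script. Its argument "moves" is a list of rows, each an object with "twist": the turn, a rotation vector about the tool's x, y, z in units of 10 degrees (1.0 is 10 degrees), a list of three; "xyz": the shift along the tool's x, y, z in units of 60 mm (1.0 is 60 mm), a list of three; "grip": the closure, from -1 (fully open) to 1 (shut). A call has 1 to 5 rows; each row is the pose to reach, as a shift and turn from the pose commanded when the call began, along the tool's axes at that moment; what a row does not reach only later rows make up. A row lasts 1/8 s, in which the tool goes at most 62.5 mm and 10.7 degrees, less where a joint would pass 70% of its speed; a pose out of reach is approached as far as the arm can. A call with a gripper value outside its range is refused whole. The fingers move at their own pace and stop on an object; "force" is the grip in N (left out, the last holds). Time passes only in rows, so rows that repeat a pose let the fingers close. It gives the time, the measured TCP pose, the force and the opening at its end, in the units of the state.
- arm.observe(): the state, without advancing time (a new reading comes with each control period).
- arm.get_image(name): name is "scene" or "top" or "wrist"; returns the picture (384x512x3 uint8, blue, green, red); there is no depth.
- arm.camera_params(name): a dict with "mtx" (3x3 intrinsics, pixels), "T" (4x4, takes a point from camera to world coordinates); the wrist camera has in their place "T_tool_cam" (4x4, takes a point from camera to tool coordinates, whose origin is the TCP and whose axes are the flange's). Camera axes: x right, y down, z forward; pixel columns grow to the right and rows downward; lengths in m; the calibration is good to about 2 mm. A picture is of the moment at which its call begins: read the wrist's pose just before it. camera_params takes no time and is no camera call.
- arm.sign_off(): hands the job in, once; it reports no verdict.
The state is a dict: "clock": time; "joints": joint angles; "dq": joint speeds; "joint_efforts": joint torques, N m; "position": TCP position; "ee_rot": TCP orientation; "force": force on the tool from outside, world axes, zero at the start; "ft_torque": the same for the moment, N m; "width": opening from 0.0 (shut) to 1.0 (fully open).
Only numpy, scipy, OpenCV 4.12 (cv2) and the standard library are available. Lean on these libraries where they do the work, as an engineer would, in place of code of your own. Each camera call takes 0.05 s, during which the arm holds its last target. There are 200 camera calls.

### The job

Pack the optics kit in its grey tray: first stand the short lens tube upright on the floor of the tray's open bay, between the two raised supports, then lay the slotted rail piece over it so that it bridges both supports, lying flat down in their seats. The taller lens tube is not part of this kit: leave it standing where it is.

Things in the scene. Friction and masses are not known exactly. Their poses are not given: they have to be found in the camera images.
- kit_tray: Grey tray, fixed, 110 (x) x 196 (y) x 41 mm. Origin: underside, below mid-bay. Bay: floor at z 6, 52 long in y between supports, 56 wide in x between 3.5 mm lips; flat outside them. Supports: blocks at y 26 to 58 and -26 to -58, 56 wide, seats at z 33 with 8 mm cheeks (46 apart) and end stops (106 apart); rail lies along y, centred on origin. At y -66 to -132: 17.5 mm high box of packed parts.
- short_lens_tube: The short lens tube: black round threaded tube, 30 mm in diameter, 24 mm high, standing upright on the bench, loose, about 0.05 kg. Origin: centre of its underside, z along its axis upward. Standing in the bay its top is at tray z = 30 mm, 3 mm below the seats.
- rail_piece: The slotted rail piece: bare aluminium T-slot profile offcut, 25 x 25 mm square and 85 mm long along its y, lying on the bench, loose, about 0.055 kg. Origin: centre of its underside, z up.
- tall_lens_tube: The taller lens tube, a bystander: black round threaded tube like the short one, 30 mm in diameter but 40 mm high, standing upright on the bench, loose. Origin: centre of its underside, z along its axis upward. The two tubes may stand in either place.
There are look-alikes about, which are no part of the job. Of the things like the rail_piece, leave any that is yellow; of the rest the larger one is meant.

How it is judged:
On the way:
1. the short lens tube stands upright on the floor of the bay while the rail piece is still off the tray (x of short_lens_tube in the frame of kit_tray between -0.018 and 0.018 m and y of short_lens_tube in the frame of kit_tray between -0.015 and 0.015 m and z of short_lens_tube in the frame of kit_tray between 0.002 and 0.011 m and angle between short_lens_tube's own z axis and vertical below 0.15 rad and horizontal distance between rail_piece and kit_tray above 0.08 m), for 0.2 s.
At the end, for the whole second after the job is handed in: At rest: short tube upright (8 deg) on the bay floor, within 18 mm (tray x) and 15 mm (tray y) of its middle; rail piece on both seats over it, underside within 4 mm of seat height, level (5 deg), within 13 mm (x) and 15 mm (y) of the middle and 15 deg of the tray's y (x of short_lens_tube in the frame of kit_tray between -0.018 and 0.018 m and y of short_lens_tube in the frame of kit_tray between -0.015 and 0.015 m and z of short_lens_tube in the frame of kit_tray between 0.002 and 0.011 m and angle between short_lens_tube's own z axis and vertical below 0.15 rad and x of rail_piece in the frame of kit_tray between -0.013 and 0.013 m and y of rail_piece in the frame of kit_tray between -0.015 and 0.015 m and z of rail_piece in the frame of kit_tray between 0.029 and 0.037 m and angle between the y axis of rail_piece and the y axis of kit_tray, either way round below 0.26 rad and angle between rail_piece's own z axis and vertical below 0.1 rad and linear speed of each of short_lens_tube, rail_piece below 0.02 m/s); the robot touches nothing.
It fails at once if the taller lens tube is moved by more than 30 mm or tipped over (distance of tall_lens_tube from where it was at the start of the episode above 0.03 m or angle between tall_lens_tube's own z axis and vertical above 0.3 rad).
It also fails if it takes over 54 s, if anything falls off the work surface, if the arm or the gripper's body presses on something with over 40 N, if the wrist force passes 120 N, or if a joint passes its speed limit or range.

## Working session

There is one attempt and no reset: what is moved stays moved. The work goes in short steps, Python scripts to look and compute and a tool call to move; the robot and the scene stay as the last step left them, time stands still between calls to the robot, and variables do not carry over. Pictures are saved under pics/ and viewed, about 8 in all and at most 12, crops included, and the job is handed in when it is done.

Besides the shell and the picture viewer there is one more tool, called after "Call:" by a JSON object that holds its "api" and its "payload", one argument or row to a line. jog_arm: Moves the arm, as the interface text tells. Its arguments: {"type":"object","properties":{"moves":{"type":"array","items":{"type":"object","properties":{"twist":{"type":"array","items":{"type":"number"}},"xyz":{"type":"array","items":{"type":"number"}},"grip":{"type":"number"}}}},"force":{"type":"number"}},"required":["moves"]}

```bash
mkdir -p pics
python3 - <<'E'
from cell import arm
import cv2,numpy as np
o=arm.observe();print({k:np.round(v,3) if not isinstance(v,dict) else v for k,v in o.items()},arm.tips_ahead)
for n in("scene","top"):
    im=arm.get_image(n);cv2.imwrite(f"pics/{n}0.png",im)
    p=arm.camera_params(n);print(n,np.round(p["mtx"],1).tolist(),np.round(p["T"],3).tolist())
print(np.round(arm.camera_params("wrist")["T_tool_cam"],3).tolist(),np.round(arm.camera_params("wrist")["mtx"],1).tolist())
E
```

```text
{'clock': np.float64(0.0), 'joints': array([ 1.028,  0.435,  0.025,  1.574, -0.012,  1.134, -0.075]), 'dq': array([-0.001,  0.001, -0.   , -0.001, -0.002,  0.   , -0.001]), 'joint_efforts': array([-1.0000e-03, -6.6785e+01,  9.8500e-01, -3.1446e+01, -6.1000e-02,
        4.3000e-02,  0.0000e+00]), 'position': array([ 0.266, -0.565,  0.237]), 'ee_rot': array([-3.064e+00, -6.850e-01,  1.000e-03]), 'force': array([-0.461,  0.355, -0.192]), 'ft_torque': array([0.004, 0.032, 0.044]), 'width': np.float64(0.999)} 0.011
scene [[418.8, 0.0, 254.7], [0.0, 418.8, 189.6], [0.0, 0.0, 1.0]] [[-0.662, -0.461, 0.591, -0.047], [-0.75, 0.402, -0.526, 0.545], [0.005, -0.791, -0.612, 0.602], [0.0, 0.0, 0.0, 1.0]]
top [[403.9, 0.0, 252.6], [0.0, 403.9, 187.2], [0.0, 0.0, 1.0]] [[0.025, -0.998, 0.057, 0.454], [-0.999, -0.022, 0.042, 0.013], [-0.041, -0.058, -0.997, 0.894], [0.0, 0.0, 0.0, 1.0]]
[[0.001, -0.96, -0.28, 0.075], [1.0, 0.001, -0.001, -0.0], [0.001, -0.28, 0.96, -0.147], [0.0, 0.0, 0.0, 1.0]] [[334.7, 0.0, 257.8], [0.0, 334.7, 189.6], [0.0, 0.0, 1.0]]
```

View pics/top0.png

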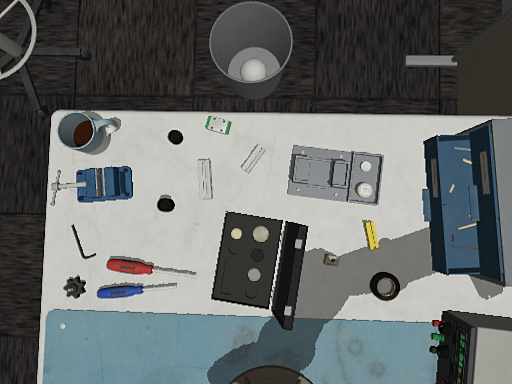

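View pics/scene0.png

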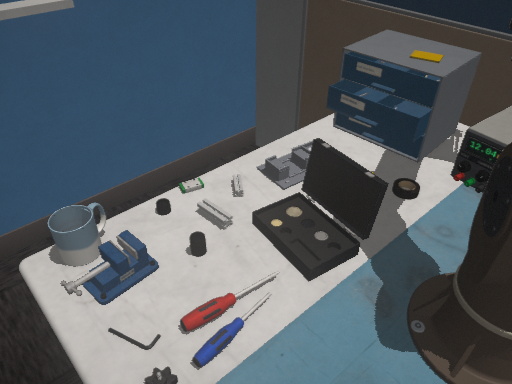

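```bash
cat > h.py <<'E'
from cell import arm
import cv2,numpy as np
from scipy.spatial.transform import Rotation as R
def cam(n):
    p=arm.camera_params(n)
    if n!="wrist": return p["mtx"],p["T"]
    o=arm.observe();T=np.eye(4);T[:3,:3]=R.from_rotvec(o["ee_rot"]).as_matrix();T[:3,3]=o["position"]
    return p["mtx"],T@p["T_tool_cam"]
def ray(c,px,z):
    K,T=c;d=T[:3,:3]@np.linalg.solve(K,np.array([*px,1.]));return (T[:3,3]+d*(z-T[2,3])/d[2])[:2]
def proj(c,P):
    K,T=c;q=np.linalg.inv(T)@np.array([*P,1.]);q=K@q[:3];return q[:2]/q[2]
E
python3 - <<'E'
from h import *
t=cv2.imread("pics/top0.png");s=cv2.imread("pics/scene0.png")
a=cv2.resize(t[110:270,150:390],None,fx=3.2,fy=3.2,interpolation=cv2.INTER_CUBIC)[:, :768]
b=cv2.resize(s[160:270,140:330],None,fx=2.2,fy=2.2,interpolation=cv2.INTER_CUBIC)
a=cv2.resize(t[110:260,150:390],None,fx=2.3,fy=2.3,interpolation=cv2.INTER_CUBIC)
w=max(a.shape[1],b.shape[1]);pad=lambda i:cv2.copyMakeBorder(i,0,0,0,w-i.shape[1],0)
im=np.vstack([pad(a),pad(b)]);print(im.shape);cv2.imwrite("pics/crop1.png",im)
c=cam("top");cs=cam("scene")
for n,i,cc in(("top",t,c),("scene",s,cs)):
    m=(i.max(2)<60).astype(np.uint8)
    if n=="top": m[:, 195:]=0; m[:115]=0; m[225:]=0; m[:,:140]=0
    else: m[:195]=0;m[260:]=0;m[:,:150]=0;m[:,212:]=0
    for k in cv2.findContours(m,0,2)[0]:
        if cv2.contourArea(k)>40:
            x,y,w,h=cv2.boundingRect(k);M=cv2.moments(k);p=(M["m10"]/M["m00"],M["m01"]/M["m00"])
            print(n,x,y,w,h,np.round(p,1),[ray(cc,p,z).round(4).tolist() for z in(.012,.024,.04)])
E
```

```text
(587, 552, 3)
top 158 198 17 14 [165.5 204.4] [[0.4626, 0.2415], [0.4625, 0.2383], [0.4624, 0.2342]]
top 168 130 15 14 [175.2 136.7] [[0.6134, 0.2254], [0.6112, 0.2226], [0.6083, 0.2187]]
scene 191 233 15 23 [197.8 244. ] [[0.4652, 0.2381], [0.4548, 0.2443], [0.4409, 0.2526]]
scene 157 199 14 16 [163.  206.6] [[0.6089, 0.2289], [0.5956, 0.2353], [0.5778, 0.2438]]
```

View pics/crop1.png

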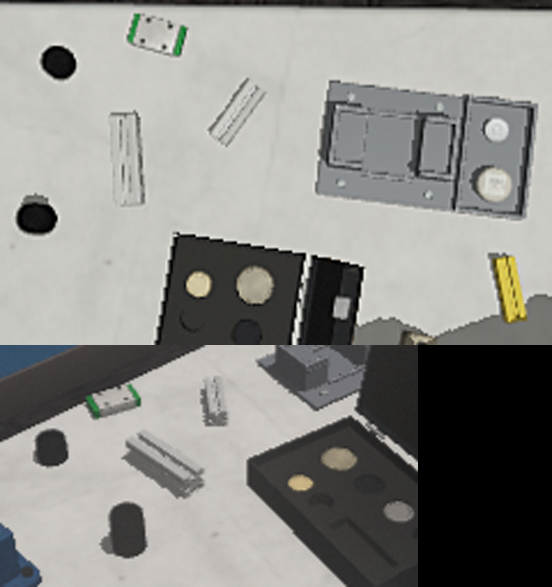

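Run:
```python
from h import *
c=cam("top");s=cam("scene")
def tri(p,q):
    P=[k[0]@np.linalg.inv(k[1])[:3] for k in(c,s)]
    X=cv2.triangulatePoints(P[0],P[1],np.array(p,float).reshape(2,1),np.array(q,float).reshape(2,1));return (X[:3]/X[3]).ravel().round(3)
print("cab far",tri((467,127),(345,42)),"near",tri((498,284),(430,72)))
print("lid far-top/near",tri((308,224),(318,142)),tri((290,327),(380,183)))
f=lambda x,y:(150+x/2.3,110+y/2.3)
print("rail",[ray(c,f(*p),.025).round(3).tolist() for p in((109,112),(137,112),(145,204),(118,206))])
print("tray",[ray(c,f(*p),z).round(3).tolist() for p,z in(((330,80),.006),((537,103),.017),((523,218),.017),((316,193),.006))])
print("bay edges (floor/seat)",[ray(c,f(*p),.033).round(3).tolist() for p in((366,107),(419,116),(361,168),(413,177))])
```

```text
cab far [ 0.583 -0.295  0.263] near [ 0.357 -0.339  0.246]
lid far-top/near [ 0.432 -0.059  0.143] [ 0.25  -0.026  0.154]
rail [[0.564, 0.172], [0.564, 0.145], [0.477, 0.135], [0.475, 0.16]]
tray [[0.601, -0.037], [0.581, -0.231], [0.473, -0.218], [0.492, -0.026]]
bay edges (floor/seat) [[0.572, -0.069], [0.564, -0.118], [0.515, -0.066], [0.508, -0.114]]
```

Candidates: tubes at top (175,137) and (166,205). In the scene view the far one (163,207) is clearly shorter, so it is the short tube. Rails at (205,179), (253,158) and yellow (372,235): the larger bare one is (205,179), and the crop confirms it. First I raise the arm clear of the cabinet.

Call:
{"api": "jog_arm", "payload": {
  "moves": [
    {"xyz": [0, 0, -1], "twist": [0, 0, 0], "grip": -1},
    {"xyz": [0, 0, -2], "twist": [0, 0, 0], "grip": -1},
    {"xyz": [0, 0, -3], "twist": [0, 0, 0], "grip": -1},
    {"xyz": [0, 0, -3.3], "twist": [0, 0, 0], "grip": -1},
    {"xyz": [0, 0, -3.3], "twist": [0, 0, 0], "grip": -1}
  ]
}}

```text
clock: 0.72
position: [0.2663, -0.5659, 0.4368]
ee_rot: [3.064, 0.685, 0.001]
force: [-0.1, -0.3, -1.2]
width: 1.002
```

```bash
cat >> h.py <<'E'
def go(p,yaw,half=True):
    """tool units to reach TCP p, tool y at world angle yaw (deg), tool down"""
    o=arm.observe();r=R.from_rotvec(o["ee_rot"]);a=np.deg2rad(yaw)
    y=np.array([np.cos(a),np.sin(a),0]);z=np.array([0,0,-1.]);G=R.from_matrix(np.c_[np.cross(y,z),y,z])
    yn=r.as_matrix()[:,1]
    print("t",round(float(o["clock"]),2),"pos",o["position"].round(4),"yaw",round(np.degrees(np.arctan2(yn[1],yn[0])),1),"w",round(float(o["width"]),3),"F",o["force"].round(1))
    print("xyz",(r.inv().apply(np.array(p)-o["position"])/.06).round(3),"twist",np.degrees((r.inv()*G).as_rotvec()/10).round(2))
E
python3 -c "
from h import *
go((.45,-.3,.435),-40);go((.54,-.12,.3),-5.9);go((.612,.225,.2),-5.9)"
```

```text
t 0.72 pos [ 0.2663 -0.5659  0.4368] yaw -64.8 w 1.002 F [-0.1 -0.3 -1.2]
xyz [ 4.657 -2.707  0.024] twist [ 0.01  0.   -2.48]
t 0.72 pos [ 0.2663 -0.5659  0.4368] yaw -64.8 w 1.002 F [-0.1 -0.3 -1.2]
xyz [ 7.292 -4.788  2.27 ] twist [ 0.01  0.01 -5.89]
t 0.72 pos [ 0.2663 -0.5659  0.4368] yaw -64.8 w 1.002 F [-0.1 -0.3 -1.2]
xyz [10.825 -9.484  3.926] twist [ 0.01  0.01 -5.89]
```

Call:
{"api": "jog_arm", "payload": {
  "moves": [
    {"xyz": [0.8, -0.55, 0], "twist": [0, 0, -0.7], "grip": -1},
    {"xyz": [1.6, -1.1, 0], "twist": [0, 0, -1.4], "grip": -1},
    {"xyz": [2.4, -1.6, 0], "twist": [0, 0, -2.1], "grip": -1},
    {"xyz": [3.2, -2.1, 0], "twist": [0, 0, -2.8], "grip": -1},
    {"xyz": [4.0, -2.6, 0], "twist": [0, 0, -3.5], "grip": -1}
  ]
}}

```text
clock: 1.35
position: [0.417, -0.3202, 0.4337]
ee_rot: [-2.713, -1.58, 0.002]
force: [0.4, 0.3, 0.2]
width: 0.998
```

```bash
python3 -c "
from h import *
go((.54,-.12,.3),-5.9)"
```

```text
t 1.35 pos [ 0.417  -0.3202  0.4337] yaw -29.6 w 0.998 F [0.4 0.3 0.2]
xyz [3.914 0.143 2.229] twist [-0.02 -0.   -2.37]
```

Call:
{"api": "jog_arm", "payload": {
  "moves": [
    {"xyz": [1, 0, 0], "twist": [0, 0, -0.7], "grip": -1},
    {"xyz": [2, 0, 0.5], "twist": [0, 0, -1.4], "grip": -1},
    {"xyz": [3, 0.1, 1.2], "twist": [0, 0, -2.1], "grip": -1},
    {"xyz": [3.9, 0.14, 2], "twist": [0, 0, -2.37], "grip": -1},
    {"xyz": [3.9, 0.14, 2.2], "twist": [0, 0, -2.37], "grip": -1}
  ]
}}

```text
clock: 1.98
position: [0.5399, -0.1197, 0.2998]
ee_rot: [-2.328, -2.103, 0.003]
force: [-0.0, -0.5, 0.3]
width: 0.998
```

Call:
{"api": "jog_arm", "payload": {
  "moves": [
    {"xyz": [0, 0, 0], "twist": [0, 0, 0], "grip": -1},
    {"xyz": [0, 0, 0], "twist": [0, 0, 0], "grip": -1}
  ]
}}

```text
clock: 2.22
position: [0.54, -0.1245, 0.3038]
ee_rot: [-2.338, -2.099, 0.001]
force: [0.4, -0.8, 0.2]
width: 1.0
```

Run:
```python
from h import *
go((.612,.225,.2),-5.9)
c=cam("wrist");np.savez("w1.npz",K=c[0],T=c[1]);im=arm.get_image("wrist");cv2.imwrite("pics/w1.png",im)
```

```text
t 2.23 pos [ 0.54   -0.1245  0.3038] yaw -6.2 w 1.0 F [ 0.4 -0.8  0.2]
xyz [5.921 0.569 1.726] twist [-0.    0.   -0.03]
```

View pics/w1.png

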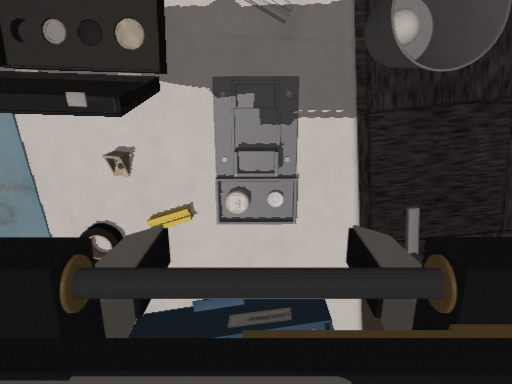

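Run:
```python
from h import *
d=np.load("w1.npz");c=(d["K"],d["T"]);t=cam("top")
print("tray",[ray(c,p,z).round(4).tolist() for p,z in(((213.5,77),.006),((298.5,76),.006),((296.5,223.5),.0175),((217.5,223),.0175))])
im=cv2.imread("pics/w1.png");g=cv2.cvtColor(im,6)
print("holes",[ray(c,p,.006).round(4).tolist() for p in((223,94),(288.5,94),(224.5,160),(288,160))])
o=np.array([.540,-.094]);
for yaw in(-5.9,):
    a=np.radians(yaw);Rm=np.array([[np.cos(a),-np.sin(a)],[np.sin(a),np.cos(a)]])
    v=cv2.resize(im[60:240,190:320],None,fx=4,fy=4,interpolation=cv2.INTER_CUBIC)
    for x,y,z in [(-.055,.064,.006),(.055,.064,.006),(.055,-.132,.0175),(-.055,-.132,.0175),(-.028,.026,.041),(.028,.026,.041),(.028,-.026,.041),(-.028,-.026,.041)]:
        q=proj(c,(*(o+Rm@[x,y]),z));cv2.circle(v,tuple(int(k) for k in (q-[190,60]+.5)*4),3,(0,0,255),-1)
cv2.imwrite("pics/w1c.png",v[:, :])
P=[k[0]@np.linalg.inv(k[1])[:3] for k in(t,c)]
for a,b in(((307,226),(159,84)),((307,226),(123,110)),((288,224),(159,84))):
    X=cv2.triangulatePoints(P[0],P[1],np.array(a,float).reshape(2,1),np.array(b,float).reshape(2,1));print("lid",(X[:3]/X[3]).ravel().round(3))
```

```text
tray [[0.4937, -0.0252], [0.6003, -0.0355], [0.582, -0.2293], [0.4729, -0.2169]]
holes [[0.5028, -0.0469], [0.586, -0.0559], [0.4932, -0.132], [0.5783, -0.1411]]
lid [ 0.434 -0.049  0.092]
lid [ 0.429 -0.054  0.153]
lid [ 0.427 -0.027  0.019]
```

View pics/w1c.png

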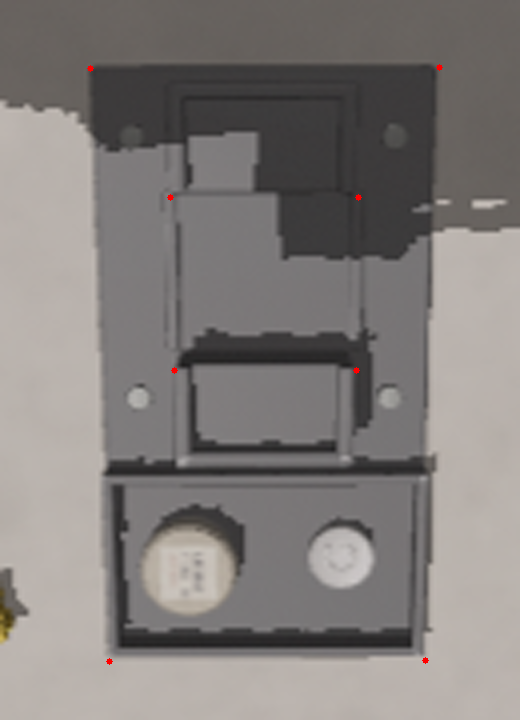

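Wrist view: the tray's far corners are at (213,77) and (298,76), and the bay spans rows 108–150. The projected model fits to about 1.5 mm, putting the tray origin near (0.540, -0.093) with yaw -6°. Next I move to the short tube.

Call:
{"api": "jog_arm", "payload": {
  "moves": [
    {"xyz": [1, 0, 0], "twist": [0, 0, 0], "grip": -1},
    {"xyz": [2, 0.2, 0], "twist": [0, 0, 0], "grip": -1},
    {"xyz": [3, 0.3, 0], "twist": [0, 0, 0], "grip": -1},
    {"xyz": [4, 0.4, 0.4], "twist": [0, 0, 0], "grip": -1},
    {"xyz": [5, 0.5, 1], "twist": [0, 0, 0], "grip": -1}
  ]
}}

```text
clock: 2.9
position: [0.6021, 0.164, 0.2505]
ee_rot: [2.337, 2.095, 0.006]
force: [0.0, -0.2, -0.0]
width: 0.996
```

Call:
{"api": "jog_arm", "payload": {
  "moves": [
    {"xyz": [0.8, 0.07, 0.7], "twist": [0, 0, 0], "grip": -1},
    {"xyz": [0.8, 0.07, 0.7], "twist": [0, 0, 0], "grip": -1},
    {"xyz": [0.8, 0.07, 0.7], "twist": [0, 0, 0], "grip": -1}
  ]
}}

```text
clock: 3.28
position: [0.6106, 0.2092, 0.2077]
ee_rot: [2.337, 2.097, 0.001]
force: [-0.5, -1.1, -0.4]
width: 0.999
```

Run:
```python
from h import *
go((.612,.225,.2),-5.9)
c=cam("wrist");im=arm.get_image("wrist");cv2.imwrite("pics/w2.png",im);np.savez("w2.npz",K=c[0],T=c[1])
q=proj(c,(.612,.225,.024));print("pred",q)
m=(im.max(2)<60).astype(np.uint8)
for k in cv2.findContours(m,0,2)[0]:
    if 300<cv2.contourArea(k)<6000:
        e=cv2.fitEllipse(k);print(cv2.boundingRect(k),np.round(e[0],1),np.round(e[1],1),[ray(c,e[0],z).round(4).tolist() for z in(.012,.024)])
print(np.linalg.inv(c[1])[:3,:3].round(2).tolist())
```

```text
t 3.27 pos [0.6106 0.2092 0.2077] yaw -6.2 w 0.999 F [-0.5 -1.1 -0.4]
xyz [ 0.265 -0.005  0.128] twist [ 0.01  0.   -0.03]
pred [257.77754661 154.34752423]
(85, 137, 45, 36) [106.7 154.1] [31.1 46.7] [[0.4565, 0.2399], [0.4621, 0.2414]]
(244, 134, 29, 33) [258. 150.] [28.6 31.8] [[0.6125, 0.2273], [0.6127, 0.2293]]
(79, 0, 93, 63) [117.7  23.2] [59.9 92.6] [[0.4954, 0.3595], [0.4997, 0.3569]]
[[0.99, -0.11, 0.0], [-0.1, -0.95, 0.28], [-0.03, -0.28, -0.96]]
```

View pics/w2.png

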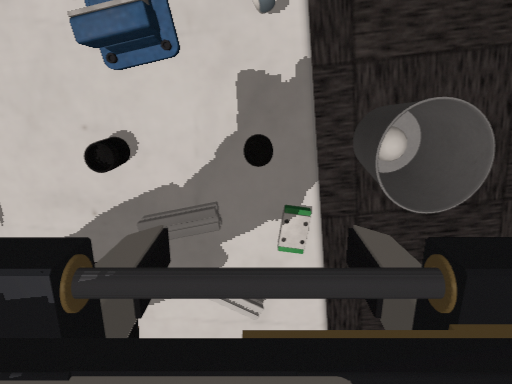

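Call:
{"api": "jog_arm", "payload": {
  "moves": [
    {"xyz": [0.3, 0.01, 0.8], "twist": [0, 0, 0], "grip": -0.6},
    {"xyz": [0.3, 0.01, 1.6], "twist": [0, 0, 0], "grip": -0.6},
    {"xyz": [0.3, 0.01, 2.3], "twist": [0, 0, 0], "grip": -0.4},
    {"xyz": [0.3, 0.01, 2.3], "twist": [0, 0, 0], "grip": -0.4},
    {"xyz": [0.3, 0.01, 2.3], "twist": [0, 0, 0], "grip": -0.4}
  ]
}}

```text
clock: 3.95
position: [0.614, 0.2279, 0.0715]
ee_rot: [2.337, 2.097, 0.005]
force: [0.6, 1.1, -0.3]
width: 0.702
```

Run:
```python
from h import *
go((.6127,.227,.018),-6)
c=cam("wrist");im=arm.get_image("wrist");cv2.imwrite("pics/w3.png",im)
m=(im.max(2)<60).astype(np.uint8)
for k in cv2.findContours(m,0,2)[0]:
    if 300<cv2.contourArea(k)<9000:
        e=cv2.fitEllipse(k);print(cv2.boundingRect(k),np.round(e[0],1),np.round(e[1],1),[ray(c,e[0],z).round(4).tolist() for z in(.012,.024)])
```

```text
t 3.95 pos [0.614  0.2279 0.0715] yaw -6.2 w 0.702 F [ 0.6  1.1 -0.3]
xyz [-0.018 -0.022  0.891] twist [ 0.02 -0.01 -0.02]
(233, 187, 47, 55) [256.2 214.2] [46.8 54.9] [[0.6126, 0.2268], [0.6131, 0.2312]]
(26, 0, 103, 89) [136.1  66.5] [39.8 43.3] [[0.5532, 0.3249], [0.5572, 0.3236]]
(0, 0, 114, 79) [53.3 42.6] [72.9 99.2] [[0.5091, 0.3425], [0.5156, 0.3402]]
```

Call:
{"api": "jog_arm", "payload": {
  "moves": [
    {"xyz": [0, -0.02, 0.5], "twist": [0, 0, 0], "grip": -0.4},
    {"xyz": [0, -0.02, 0.88], "twist": [0, 0, 0], "grip": -0.4},
    {"xyz": [0, -0.02, 0.88], "twist": [0, 0, 0], "grip": -0.4},
    {"xyz": [0, -0.02, 0.88], "twist": [0, 0, 0], "grip": 1},
    {"xyz": [0, -0.02, 0.88], "twist": [0, 0, 0], "grip": 1}
  ],
  "force": 15
}}

```text
clock: 4.62
position: [0.6121, 0.2289, 0.0178]
ee_rot: [2.336, 2.099, 0.004]
force: [0.1, 0.4, 0.7]
width: 0.532
```

Call:
{"api": "jog_arm", "payload": {
  "moves": [
    {"xyz": [0, 0, 0], "twist": [0, 0, 0], "grip": 1},
    {"xyz": [0, 0, 0], "twist": [0, 0, 0], "grip": 1},
    {"xyz": [0, 0, 0], "twist": [0, 0, 0], "grip": 1}
  ]
}}

```text
clock: 5.0
position: [0.6113, 0.2285, 0.0165]
ee_rot: [2.336, 2.1, 0.001]
force: [-0.0, -0.6, 3.9]
width: 0.315
```

```bash
python3 -c "
from h import *
go((.543,-.094,.17),-6)"
```

```text
t 5.0 pos [0.6113 0.2285 0.0165] yaw -6.1 w 0.315 F [-0.  -0.6  3.9]
xyz [-5.466 -0.559 -2.56 ] twist [ 0.   -0.   -0.01]
```

Call:
{"api": "jog_arm", "payload": {
  "moves": [
    {"xyz": [0, 0, -0.8], "twist": [0, 0, 0], "grip": 1},
    {"xyz": [0, 0, -1.6], "twist": [0, 0, 0], "grip": 1},
    {"xyz": [-0.8, -0.1, -2.3], "twist": [0, 0, 0], "grip": 1},
    {"xyz": [-1.7, -0.2, -2.55], "twist": [0, 0, 0], "grip": 1},
    {"xyz": [-2.6, -0.3, -2.55], "twist": [0, 0, 0], "grip": 1}
  ]
}}

```text
clock: 5.62
position: [0.5769, 0.074, 0.1707]
ee_rot: [2.335, 2.099, 0.004]
force: [1.0, 0.4, -0.8]
width: 0.318
```

Call:
{"api": "jog_arm", "payload": {
  "moves": [
    {"xyz": [-0.9, -0.1, 0], "twist": [0, 0, 0], "grip": 1},
    {"xyz": [-1.8, -0.2, 0], "twist": [0, 0, 0], "grip": 1},
    {"xyz": [-2.6, -0.25, 0], "twist": [0, 0, 0], "grip": 1},
    {"xyz": [-2.86, -0.26, 0], "twist": [0, 0, 0], "grip": 1},
    {"xyz": [-2.86, -0.26, 0], "twist": [0, 0, 0], "grip": 1}
  ]
}}

```text
clock: 6.25
position: [0.5426, -0.0945, 0.1689]
ee_rot: [-2.339, -2.098, 0.0]
force: [0.3, 0.7, -1.1]
width: 0.319
```

```bash
python3 -c "
from h import *
go((.542,-.092,.024),-6)"
```

```text
t 6.25 pos [ 0.5426 -0.0945  0.1689] yaw -6.2 w 0.319 F [ 0.3  0.7 -1.1]
xyz [ 0.04  -0.013  2.415] twist [-0.    0.   -0.02]
```

Call:
{"api": "jog_arm", "payload": {
  "moves": [
    {"xyz": [0.04, 0, 0.7], "twist": [0, 0, 0], "grip": 1},
    {"xyz": [0.04, 0, 1.4], "twist": [0, 0, 0], "grip": 1},
    {"xyz": [0.04, 0, 1.7], "twist": [0, 0, 0], "grip": 1},
    {"xyz": [0.04, 0, 1.7], "twist": [0, 0, 0], "grip": 1},
    {"xyz": [0.04, 0, 1.7], "twist": [0, 0, 0], "grip": 1}
  ]
}}

```text
clock: 6.88
position: [0.5441, -0.0907, 0.0684]
ee_rot: [2.335, 2.1, 0.002]
force: [0.2, 0.3, 0.2]
width: 0.316
```

```bash
python3 -c "
from h import *
go((.542,-.092,.024),-6)
im=arm.get_image('wrist');cv2.imwrite('pics/w4.png',im)"
```

```text
t 6.88 pos [ 0.5441 -0.0907  0.0684] yaw -6.1 w 0.316 F [0.2 0.3 0.2]
xyz [-0.026 -0.035  0.74 ] twist [ 0.01 -0.   -0.01]
```

View pics/w4.png

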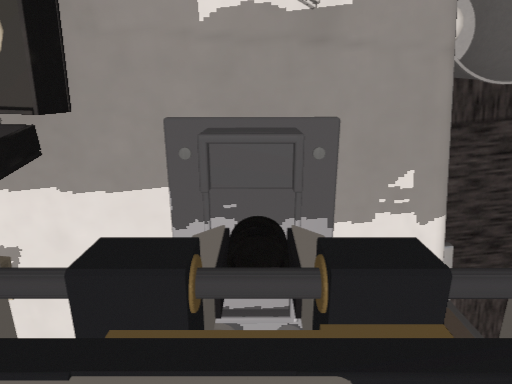

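Run:
```python
from h import *
c=cam("wrist")
a=np.radians(-6);Rm=np.array([[np.cos(a),-np.sin(a)],[np.sin(a),np.cos(a)]])
for n,p,z,loc in(("plateL",(165,118),.006,(-.055,.064)),("plateR",(339,118),.006,(.055,.064)),("seatL",(210,189),.033,(-.023,.026)),("seatR",(295,189),.033,(.023,.026)),("holeL",(185,154),.006,None),("holeR",(319.5,154),.006,None)):
    q=ray(c,p,z);print(n,q.round(4),"origin", (q-Rm@loc).round(4) if loc else "")
```

```text
plateL [ 0.4938 -0.0249] origin [ 0.5418 -0.0943]
plateR [ 0.5999 -0.0362] origin [ 0.5385 -0.0941]
seatL [ 0.5194 -0.0653] origin [ 0.5395 -0.0936]
seatR [ 0.5673 -0.0705] origin [ 0.5418 -0.0939]
holeL [ 0.5023 -0.0482] origin 
holeR [ 0.5868 -0.0572] origin
```

Call:
{"api": "jog_arm", "payload": {
  "moves": [
    {"xyz": [-0.05, -0.03, 0.3], "twist": [0, 0, 0], "grip": 1},
    {"xyz": [-0.05, -0.03, 0.55], "twist": [0, 0, 0], "grip": 1},
    {"xyz": [-0.05, -0.03, 0.68], "twist": [0, 0, 0], "grip": 1},
    {"xyz": [-0.05, -0.03, 0.73], "twist": [0, 0, 0], "grip": 1},
    {"xyz": [-0.05, -0.03, 0.73], "twist": [0, 0, 0], "grip": 1}
  ]
}}

```text
clock: 7.55
position: [0.541, -0.094, 0.0233]
ee_rot: [2.336, 2.1, 0.0]
force: [0.6, 0.5, -0.0]
width: 0.315
```

```bash
python3 -c "
from h import *
go((.542,-.0935,.0235),-6)"
```

```text
t 7.55 pos [ 0.541  -0.094   0.0233] yaw -6.1 w 0.315 F [ 0.6  0.5 -0. ]
xyz [ 0.01   0.015 -0.003] twist [ 0.    0.   -0.01]
```

Call:
{"api": "jog_arm", "payload": {
  "moves": [
    {"xyz": [0, 0, 0], "twist": [0, 0, 0], "grip": 0.2},
    {"xyz": [0, 0, 0], "twist": [0, 0, 0], "grip": 0},
    {"xyz": [0, 0, 0], "twist": [0, 0, 0], "grip": -0.1},
    {"xyz": [0, 0, -0.4], "twist": [0, 0, 0], "grip": -0.1},
    {"xyz": [0, 0, -0.9], "twist": [0, 0, 0], "grip": -0.1}
  ]
}}

```text
clock: 8.18
position: [0.5404, -0.094, 0.0774]
ee_rot: [-2.336, -2.099, 0.001]
force: [1.0, -0.4, 0.1]
width: 0.546
```

Call:
{"api": "jog_arm", "payload": {
  "moves": [
    {"xyz": [0, 0, -0.9], "twist": [0, 0, 0], "grip": -0.4},
    {"xyz": [0, 0, -1.9], "twist": [0, 0, 0], "grip": -0.4},
    {"xyz": [0, 0, -2.3], "twist": [0, 0, 0], "grip": -0.4},
    {"xyz": [0.8, 0, -2.5], "twist": [0, 0, 0], "grip": -0.4},
    {"xyz": [1.4, 0, -2.5], "twist": [0, 0, 0], "grip": -0.4}
  ]
}}

```text
clock: 8.8
position: [0.5505, -0.009, 0.2288]
ee_rot: [2.336, 2.099, 0.004]
force: [-0.7, 1.0, -0.3]
width: 0.702
```

Run:
```python
from h import *
go((.53,.11,.22),-83)
im=arm.get_image("top");cv2.imwrite("pics/top2.png",im)
c=cam("top");print("pred",proj(c,(.541,-.094,.03)))
m=(im.max(2)<45).astype(np.uint8)
for k in cv2.findContours(m,0,2)[0]:
    x,y,w,h=cv2.boundingRect(k)
    if 280<x+w/2<360 and 140<y+h/2<200: M=cv2.moments(k);print(x,y,w,h,cv2.contourArea(k),ray(c,(x+w/2-.5,y+h/2-.5),.03).round(4))
cv2.imwrite("pics/top2c.png",cv2.resize(im[100:260,140:390],None,fx=3,fy=3,interpolation=cv2.INTER_CUBIC))
```

```text
t 8.8 pos [ 0.5505 -0.009   0.2288] yaw -6.1 w 0.702 F [-0.7  1.  -0.3]
xyz [ 1.935 -0.551  0.146] twist [ 0.01 -0.01  7.69]
pred [320.29661945 171.26931146]
```

View pics/top2c.png

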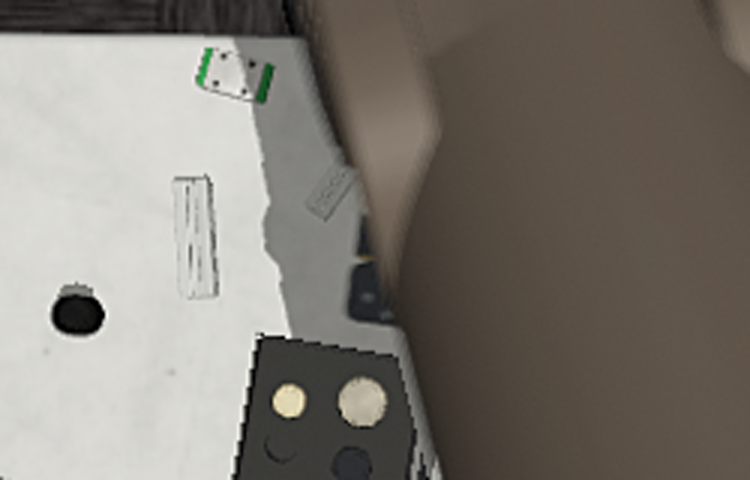

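Call:
{"api": "jog_arm", "payload": {
  "moves": [
    {"xyz": [0.6, -0.1, 0.1], "twist": [0, 0, 1], "grip": -0.4},
    {"xyz": [1.2, -0.2, 0.2], "twist": [0, 0, 2], "grip": -0.4},
    {"xyz": [1.8, -0.4, 0.3], "twist": [0, 0, 3], "grip": -0.4},
    {"xyz": [2.3, -0.5, 0.4], "twist": [0, 0, 4], "grip": -0.4},
    {"xyz": [2.6, -0.62, 0.4], "twist": [0, 0, 5], "grip": -0.4}
  ]
}}

```text
clock: 9.48
position: [0.5287, 0.1501, 0.2028]
ee_rot: [-3.007, -0.91, 0.001]
force: [0.6, -0.8, -0.4]
width: 0.699
```

Call:
{"api": "jog_arm", "payload": {
  "moves": [
    {"xyz": [0, 0, 0], "twist": [0, 0, 1], "grip": -0.4},
    {"xyz": [0, 0, 0], "twist": [0, 0, 2], "grip": -0.4},
    {"xyz": [0, 0, 0], "twist": [0, 0, 2.7], "grip": -0.4},
    {"xyz": [0, 0, 0], "twist": [0, 0, 2.7], "grip": -0.4},
    {"xyz": [0, 0, 0], "twist": [0, 0, 2.7], "grip": -0.4}
  ]
}}

```text
clock: 10.1
position: [0.5293, 0.1484, 0.2032]
ee_rot: [3.136, 0.193, -0.0]
force: [0.1, -0.3, -0.5]
width: 0.697
```

Run:
```python
from h import *
go((.52,.153,.07),-83)
c=cam("wrist");np.savez("w5.npz",K=c[0],T=c[1]);im=arm.get_image("wrist");cv2.imwrite("pics/w5.png",im)
q=proj(c,(.52,.153,.025));print(q)
t=arm.get_image("top");ct=cam("top")
v=cv2.resize(t[130:215,280:390],None,fx=4,fy=4,interpolation=cv2.INTER_CUBIC)
f=cv2.copyMakeBorder(im[:250],0,0,0,0,0);V=np.zeros((250+340,512,3),np.uint8);V[:250]=f;V[250:,:440]=v;cv2.imwrite("pics/w5v.png",V)
```

```text
t 10.1 pos [0.5293 0.1484 0.2032] yaw -82.9 w 0.697 F [ 0.1 -0.3 -0.5]
xyz [-0.145 -0.095  2.221] twist [0.   0.   0.01]
[252.38930048 179.00818681]
```

View pics/w5v.png

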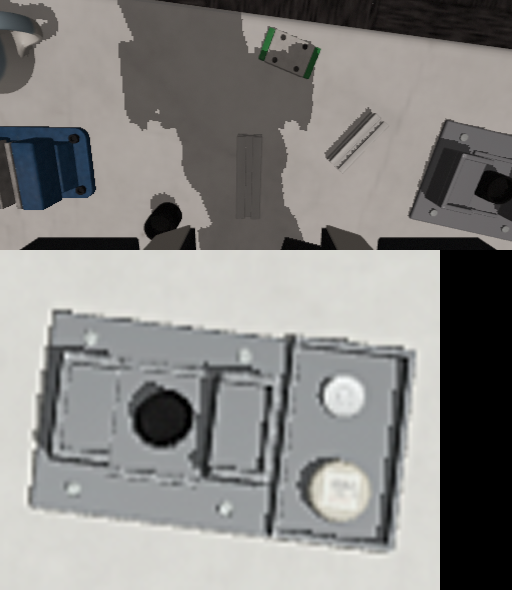

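Run:
```python
from h import *
d=np.load("w5.npz");c=(d["K"],d["T"])
im=cv2.imread("pics/w5.png");g=cv2.GaussianBlur(cv2.cvtColor(im,6),(3,1),0).astype(int)
for r in range(128,226,10): print(r,g[r,228:272].tolist())
print("col249",g[126:228,243].tolist())
for p in((237,134),(262,134),(261,219),(236,218)): print(p,ray(c,p,.025).round(4),ray(c,p,0).round(4))
```

```text
128 [90, 90, 90, 90, 90, 90, 89, 89, 89, 89, 89, 89, 89, 90, 90, 90, 90, 90, 90, 90, 90, 89, 90, 90, 89, 89, 89, 89, 89, 89, 90, 90, 90, 91, 90, 90, 91, 90, 90, 90, 90, 89, 89, 90]
138 [89, 89, 89, 90, 89, 89, 89, 88, 83, 79, 78, 79, 79, 79, 78, 78, 77, 78, 77, 77, 77, 77, 77, 75, 74, 74, 76, 77, 77, 78, 79, 79, 79, 78, 81, 85, 87, 88, 89, 90, 89, 89, 89, 89]
148 [86, 87, 87, 87, 87, 87, 87, 86, 82, 79, 78, 79, 78, 78, 78, 78, 76, 76, 76, 77, 77, 77, 77, 76, 74, 75, 77, 78, 78, 79, 79, 80, 78, 78, 81, 85, 86, 86, 87, 87, 88, 88, 87, 87]
158 [88, 88, 87, 87, 87, 87, 87, 85, 81, 78, 79, 79, 78, 77, 77, 77, 76, 73, 74, 76, 77, 77, 77, 76, 76, 76, 77, 78, 79, 79, 79, 79, 78, 80, 84, 87, 87, 87, 87, 86, 86, 86, 86, 86]
168 [88, 88, 89, 89, 88, 87, 88, 86, 81, 78, 78, 78, 78, 77, 77, 77, 75, 72, 73, 76, 77, 77, 77, 76, 76, 77, 77, 77, 78, 78, 78, 78, 78, 80, 84, 86, 86, 86, 86, 86, 85, 85, 85, 86]
178 [89, 89, 90, 90, 90, 89, 89, 86, 80, 77, 77, 77, 77, 77, 77, 77, 75, 73, 74, 75, 75, 75, 75, 73, 74, 77, 78, 78, 78, 78, 79, 78, 77, 81, 85, 87, 86, 86, 86, 86, 86, 85, 85, 85]
188 [88, 88, 8
[... 597 characters left out ...]
 79, 83, 86, 87, 87, 85, 81, 78, 77, 77, 77, 77, 77, 78, 77, 79, 83, 86, 88, 88, 88, 87, 87, 87, 88, 87, 87, 88]
col249 [91, 90, 90, 90, 91, 90, 89, 82, 62, 63, 62, 76, 78, 78, 78, 77, 78, 77, 77, 77, 77, 77, 78, 77, 77, 77, 77, 77, 76, 77, 77, 77, 77, 76, 76, 77, 76, 77, 76, 76, 76, 77, 77, 76, 76, 76, 77, 76, 76, 76, 76, 76, 77, 77, 77, 77, 77, 77, 78, 77, 78, 78, 78, 78, 77, 78, 77, 77, 77, 77, 77, 78, 76, 76, 76, 76, 76, 76, 76, 76, 76, 75, 75, 75, 76, 76, 76, 76, 75, 75, 75, 77, 76, 87, 87, 87, 88, 87, 87, 87, 88, 87]
(237, 134) [0.5627 0.1731] [0.5595 0.1743]
(262, 134) [0.5657 0.1491] [0.5627 0.1485]
(261, 219) [0.4785 0.139 ] [0.4689 0.1376]
(236, 218) [0.4764 0.1649] [0.4666 0.1655]
```

Run:
```python
from h import *
d=np.load("w5.npz");c=(d["K"],d["T"])
P=[ray(c,p,.025) for p in((235.8,136.5),(262.3,136.5),(260,218.5),(235.3,218.5))];P=np.array(P);print(P.round(4),P.mean(0))
ax=P[:2].mean(0)-P[2:].mean(0);ang=np.degrees(np.arctan2(ax[1],ax[0]));print(np.linalg.norm(ax),ang)
go((*P.mean(0),.06),ang-90);go((*P.mean(0),.019),ang-90)
```

```text
[[0.5602 0.174 ]
 [0.5633 0.1485]
 [0.4789 0.1401]
 [0.4758 0.1656]] [0.519551   0.15705178]
0.08481882092100923 5.685486194414028
t 10.2 pos [0.5294 0.1484 0.2032] yaw -83.0 w 0.704 F [-0.1  0.7  0.4]
xyz [-0.145 -0.163  2.387] twist [0.   0.   0.13]
t 10.2 pos [0.5294 0.1484 0.2032] yaw -83.0 w 0.704 F [-0.1  0.7  0.4]
xyz [-0.145 -0.163  3.07 ] twist [0.   0.   0.13]
```

Call:
{"api": "jog_arm", "payload": {
  "moves": [
    {"xyz": [-0.15, -0.16, 0.8], "twist": [0, 0, 0.1], "grip": -0.4},
    {"xyz": [-0.15, -0.16, 1.6], "twist": [0, 0, 0.1], "grip": -0.4},
    {"xyz": [-0.15, -0.16, 2.2], "twist": [0, 0, 0.13], "grip": -0.4},
    {"xyz": [-0.15, -0.16, 2.3], "twist": [0, 0, 0.13], "grip": -0.4},
    {"xyz": [-0.15, -0.16, 2.3], "twist": [0, 0, 0.13], "grip": -0.4}
  ]
}}

```text
clock: 10.82
position: [0.5197, 0.1571, 0.0658]
ee_rot: [-3.138, -0.154, -0.0]
force: [0.6, 0.8, 0.3]
width: 0.701
```

```bash
python3 -c "
from h import *
go((.5195,.157,.018),-84.3)"
```

```text
t 10.82 pos [0.5197 0.1571 0.0658] yaw -84.4 w 0.701 F [0.6 0.8 0.3]
xyz [-0.005  0.002  0.797] twist [-0.   -0.   -0.01]
```

Call:
{"api": "jog_arm", "payload": {
  "moves": [
    {"xyz": [0, 0, 0.5], "twist": [0, 0, 0], "grip": -0.4},
    {"xyz": [0, 0, 0.79], "twist": [0, 0, 0], "grip": -0.4},
    {"xyz": [0, 0, 0.79], "twist": [0, 0, 0], "grip": 0},
    {"xyz": [0, 0, 0.79], "twist": [0, 0, 0], "grip": 1},
    {"xyz": [0, 0, 0.79], "twist": [0, 0, 0], "grip": 1}
  ],
  "force": 15
}}

```text
clock: 11.45
position: [0.52, 0.1572, 0.0188]
ee_rot: [-3.137, -0.153, -0.002]
force: [-0.7, -0.2, -0.1]
width: 0.429
```

Call:
{"api": "jog_arm", "payload": {
  "moves": [
    {"xyz": [0, 0, 0], "twist": [0, 0, 0], "grip": 1},
    {"xyz": [0, 0, 0], "twist": [0, 0, 0], "grip": 1},
    {"xyz": [0, 0, 0], "twist": [0, 0, 0], "grip": 1},
    {"xyz": [0, 0, 0], "twist": [0, 0, 0], "grip": 1}
  ]
}}

```text
clock: 11.95
position: [0.5196, 0.157, 0.0183]
ee_rot: [-3.138, -0.153, -0.001]
force: [-1.1, 0.2, 6.0]
width: 0.268
```

```bash
python3 -c "
from h import *
go((.541,-.094,.15),-6)"
```

```text
t 11.95 pos [0.5196 0.157  0.0183] yaw -84.4 w 0.268 F [-1.1  0.2  6. ]
xyz [-0.052  4.198 -2.195] twist [ 0.   -0.   -7.84]
```

Call:
{"api": "jog_arm", "payload": {
  "moves": [
    {"xyz": [0, 0, -0.8], "twist": [0, 0, 0], "grip": 1},
    {"xyz": [0, 0, -1.6], "twist": [0, 0, 0], "grip": 1},
    {"xyz": [0, 0.3, -2.4], "twist": [0, 0, -0.9], "grip": 1},
    {"xyz": [0, 1.0, -2.6], "twist": [0, 0, -1.8], "grip": 1},
    {"xyz": [0, 1.8, -2.6], "twist": [0, 0, -2.7], "grip": 1}
  ]
}}

```text
clock: 12.58
position: [0.5306, 0.0492, 0.1754]
ee_rot: [3.012, 0.892, 0.005]
force: [0.1, -0.5, -0.6]
width: 0.271
```

```bash
python3 -c "
from h import *
go((.541,-.094,.172),-6)"
```

```text
t 12.57 pos [0.5306 0.0492 0.1754] yaw -57.0 w 0.271 F [ 0.1 -0.5 -0.6]
xyz [-1.155  2.096  0.056] twist [ 0.01 -0.01 -5.1 ]
```

Call:
{"api": "jog_arm", "payload": {
  "moves": [
    {"xyz": [-0.3, 0.6, 0], "twist": [0, 0, -1], "grip": 1},
    {"xyz": [-0.6, 1.2, 0], "twist": [0, 0, -2], "grip": 1},
    {"xyz": [-0.9, 1.7, 0], "twist": [0, 0, -3], "grip": 1},
    {"xyz": [-1.15, 2.1, 0.05], "twist": [0, 0, -4], "grip": 1},
    {"xyz": [-1.15, 2.1, 0.05], "twist": [0, 0, -5], "grip": 1}
  ]
}}

```text
clock: 13.2
position: [0.5389, -0.0972, 0.1702]
ee_rot: [-2.359, -2.075, 0.003]
force: [-0.1, 1.3, -0.4]
width: 0.274
```

Call:
{"api": "jog_arm", "payload": {
  "moves": [
    {"xyz": [0, 0, 0], "twist": [0, 0, 0], "grip": 1},
    {"xyz": [0, 0, 0], "twist": [0, 0, 0], "grip": 1}
  ]
}}

```text
clock: 13.45
position: [0.5395, -0.0934, 0.1708]
ee_rot: [-2.363, -2.069, -0.0]
force: [-0.1, -0.2, -0.4]
width: 0.268
```

Run:
```python
from h import *
go((.541,-.094,.075),-6)
t=cv2.imread("pics/w5.png")
im=arm.get_image("wrist");cv2.imwrite("pics/w6.png",im)
```

```text
t 13.45 pos [ 0.5395 -0.0934  0.1708] yaw -7.6 w 0.268 F [-0.1 -0.2 -0.4]
xyz [-0.008  0.026  1.597] twist [-0.   -0.   -0.16]
```

Call:
{"api": "jog_arm", "payload": {
  "moves": [
    {"xyz": [0, 0.03, 0.7], "twist": [0, 0, -0.16], "grip": 1},
    {"xyz": [0, 0.03, 1.3], "twist": [0, 0, -0.16], "grip": 1},
    {"xyz": [0, 0.03, 1.6], "twist": [0, 0, -0.16], "grip": 1},
    {"xyz": [0, 0.03, 1.6], "twist": [0, 0, -0.16], "grip": 1},
    {"xyz": [0, 0.03, 1.6], "twist": [0, 0, -0.16], "grip": 1}
  ]
}}

```text
clock: 14.12
position: [0.5423, -0.0939, 0.0761]
ee_rot: [2.33, 2.105, 0.002]
force: [-0.7, -0.4, 0.0]
width: 0.27
```

Run:
```python
from h import *
go((.541,-.094,.052),-6)
im=arm.get_image("wrist");s=arm.get_image("scene");cv2.imwrite("pics/w7.png",im)
v=cv2.resize(s[120:220,240:400],None,fx=3,fy=3,interpolation=cv2.INTER_CUBIC)
V=np.zeros((290+300,512,3),np.uint8);V[:290]=im[60:350];V[290:,:480]=v;cv2.imwrite("pics/w7v.png",V)
```

```text
t 14.12 pos [ 0.5423 -0.0939  0.0761] yaw -5.8 w 0.27 F [-0.7 -0.4  0. ]
xyz [-0.004 -0.023  0.401] twist [0.01 0.   0.02]
```

View pics/w7v.png

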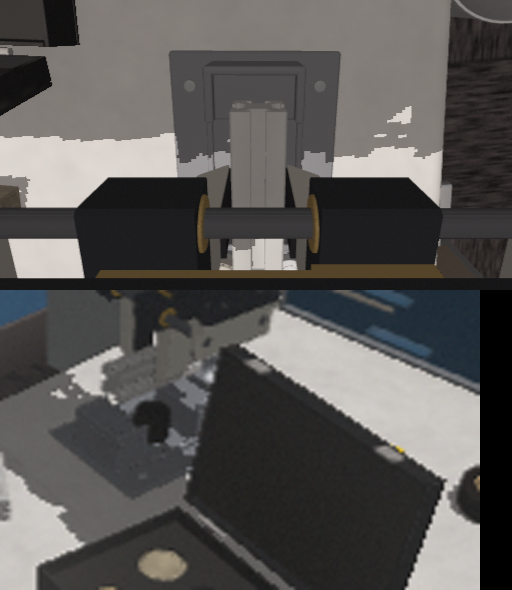

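Call:
{"api": "jog_arm", "payload": {
  "moves": [
    {"xyz": [0, -0.02, 0.2], "twist": [0, 0, 0], "grip": 1},
    {"xyz": [0, -0.02, 0.33], "twist": [0, 0, 0], "grip": 1},
    {"xyz": [0, -0.02, 0.38], "twist": [0, 0, 0], "grip": 1},
    {"xyz": [0, -0.02, 0.4], "twist": [0, 0, 0], "grip": 1},
    {"xyz": [0, -0.02, 0.4], "twist": [0, 0, 0], "grip": 1}
  ]
}}

```text
clock: 14.85
position: [0.5397, -0.094, 0.0512]
ee_rot: [-2.331, -2.106, 0.002]
force: [-4.4, 0.2, 7.9]
width: 0.272
```

```bash
python3 -c "
from h import *
go((.541,-.094,.0513),-6)"
```

```text
t 14.85 pos [ 0.5397 -0.094   0.0512] yaw -5.8 w 0.272 F [-4.4  0.2  7.9]
xyz [ 0.002  0.022 -0.002] twist [-0.01  0.    0.02]
```

Call:
{"api": "jog_arm", "payload": {
  "moves": [
    {"xyz": [0, 0, 0], "twist": [0, 0, 0], "grip": 0.3},
    {"xyz": [0, 0, 0], "twist": [0, 0, 0], "grip": 0.1},
    {"xyz": [0, 0, 0], "twist": [0, 0, 0], "grip": 0.1},
    {"xyz": [0, 0, -0.3], "twist": [0, 0, 0], "grip": 0.1},
    {"xyz": [0, 0, -0.8], "twist": [0, 0, 0], "grip": 0.1}
  ]
}}

```text
clock: 15.48
position: [0.5397, -0.0938, 0.0996]
ee_rot: [-2.33, -2.105, 0.001]
force: [0.9, -0.6, 0.5]
width: 0.451
```

Call:
{"api": "jog_arm", "payload": {
  "moves": [
    {"xyz": [0, 0, -0.9], "twist": [0, 0, 0], "grip": 0},
    {"xyz": [0, 0, -1.8], "twist": [0, 0, 0], "grip": 0},
    {"xyz": [0.9, 0, -2.3], "twist": [0, 0, 0], "grip": 0},
    {"xyz": [1.8, 0, -2.4], "twist": [0, 0, 0], "grip": 0},
    {"xyz": [2.7, 0, -2.4], "twist": [0, 0, 0], "grip": 0}
  ]
}}

```text
clock: 16.1
position: [0.557, 0.0689, 0.2454]
ee_rot: [2.33, 2.104, 0.004]
force: [0.2, 0.2, -0.1]
width: 0.504
```

Call:
{"api": "jog_arm", "payload": {
  "moves": [
    {"xyz": [0.9, 0, 0], "twist": [0, 0, 0], "grip": 0},
    {"xyz": [1.5, 0, 0], "twist": [0, 0, 0], "grip": 0},
    {"xyz": [1.5, 0, 0], "twist": [0, 0, 0], "grip": 0}
  ]
}}

```text
clock: 16.48
position: [0.5649, 0.161, 0.2442]
ee_rot: [-2.324, -2.112, -0.003]
force: [-0.0, -1.0, -0.2]
width: 0.498
```

Run:
```python
from h import *
go((.541,-.094,.2),-6)
t=arm.get_image("top");s=arm.get_image("scene");c=cam("top");cv2.imwrite("pics/top3.png",t);cv2.imwrite("pics/scene3.png",s)
v=cv2.resize(s[120:270,150:350],None,fx=2.5,fy=2.5,interpolation=cv2.INTER_CUBIC)[:280]
u=cv2.resize(t[140:210,280:390],None,fx=4,fy=4,interpolation=cv2.INTER_CUBIC)
a=np.radians(-6);Rm=np.array([[np.cos(a),-np.sin(a)],[np.sin(a),np.cos(a)]])
for x in(-.0125,.0125):
    for y in(-.0425,.0425):
        q=proj(c,(*(np.array([.5405,-.0938])+Rm@[x,y]),.058));cv2.circle(u,tuple(int(k) for k in (q-[280,140]+.5)*4),2,(0,0,255),-1)
V=np.zeros((560,500,3),np.uint8);V[:280,:440]=u;V[280:]=v;cv2.imwrite("pics/fin.png",V)
m=(s.max(2)<60).astype(np.uint8);m[:195]=0;m[260:]=0;m[:,:150]=0;m[:,212:]=0
print([cv2.boundingRect(k) for k in cv2.findContours(m,0,2)[0] if cv2.contourArea(k)>40])
```

```text
t 16.48 pos [0.5649 0.161  0.2442] yaw -5.5 w 0.498 F [-0.  -1.  -0.2]
xyz [-4.27   0.008  0.726] twist [ 0.   -0.01  0.05]
[(191, 233, 15, 23)]
```

View pics/fin.png

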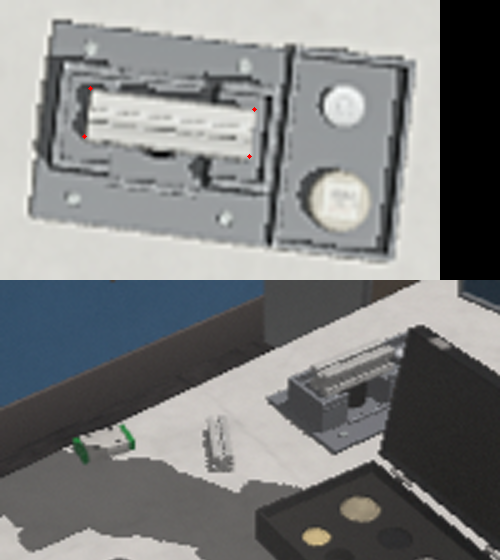

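```bash
python3 -c "
from h import *
print(arm.sign_off())"
```

```text
the job is handed in; nothing more can be done
None
```

The optics kit is packed and handed in at about 16.6 s on the robot clock, well inside the 54 s limit; the hand-in gave no verdict. I stood the short lens tube in the tray's bay first, then laid the larger bare rail piece across both supports over it.

- **Short tube:** the top view before the rail went on showed it standing near the middle of the bay. It was released at about (0.541, -0.094), against a measured tray origin of (0.5405, -0.094). In the last scene view it stands upright under the rail.
- **Rail piece:** in the last top view it lies within 1–2 mm of the predicted seat position, judged by eye, and parallel to the tray. The scene view shows it flat on both supports. When I set it down the wrist felt about 8 N upward with its underside near the 33 mm seat height, so it was resting on the seats. There was also a sideways force of about 4 N at that moment, which I could not explain; it was gone after release.
- **Taller tube:** its outline in the scene view is in exactly the same pixels as at the start, so it has not moved.
- **Gripper:** it ended up well clear, more than 0.2 m from the tray and touching nothing.

No check failed. My two tray position estimates differed by about 1.5 mm, within the calibration's 2 mm.

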